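# Set the guide bar flush on the copper blank and weight it down

## Task

Get the copper blank ready for chasing its border: slide the steel guide bar over the iron plate, without lifting or tipping it, until its long face lies flush along its whole length against the edge of the copper-faced board that it faces. Then lower the brass sleeve weight over the bar's upright spigot all the way down onto the bar, without letting it drop, leaving the bar still flush. Leave the other things where they are.

Things in the scene. Friction and masses are not known exactly. Their poses are not given: they have to be found in the camera images.
- blank: Copper sheet 4 mm thick pinned with four brass nails on a beech backing board of the same outline; together 240 (x) x 130 (y) x 16 mm high, fixed to the flat iron bench plate (plate top at z = 10 mm). Origin: centre of its underside, on the plate; x along the 240 mm edges, z up.
- blank_edge (a point): Middle of the board's long edge face on its +y side, the one facing the guide bar, 8 mm above the iron plate. Axes as the blank's: x along the edge, y straight out of the edge face towards the bar.
- bar: Loose bright steel guide bar, 180 (x) x 34 (y) x 16 mm high, 0.7 kg, flat on the plate beside the board, nearly parallel to its edge. A dark spigot, 16 mm diameter, stands 34 mm tall in the middle of its top, the last 6 mm tapering to 8 mm diameter. Origin: centre of its underside; x along the bar, z up; the -y face goes against the board.
- bar_face_a (a point): Point on the bar's -y face, 5 mm from its +x end, 8 mm above its underside. Axes as the bar's.
- bar_face_b (a point): Point on the bar's -y face, 5 mm from its -x end, 8 mm above its underside. Axes as the bar's.
- spigot_base (a point): Foot of the spigot, on its axis, on the bar's top face (16 mm above the bar's underside). Axes as the bar's.
- spigot_top (a point): Top of the spigot, on its axis, 34 mm above the bar's top face.
- sleeve: Loose brass sleeve weight, a plain tube open at both ends: 34 mm outside, 20 mm bore, 45 mm tall, about 0.24 kg, standing upright on the iron plate. Origin: centre of its underside; z along its axis.
- tin: Bystander: closed green tin, 50 mm diameter, 60 mm tall, standing on the plate. Origin: centre of its underside.
- dolly: Bystander: dark steel mushroom-headed dolly, head 58 mm diameter, foot 40 mm, 64 mm tall, standing on the plate. Origin: centre of its underside.
- disc: Bystander: flat copper disc, 120 mm diameter, 4 mm thick, on the plate. Origin: centre of its underside.
- mallet: Bystander: hornbeam raising mallet lying on the plate, pear-shaped head 122 mm long (along y), up to 64 mm thick, handle 250 mm along -x. Origin: on the plate under the head.
- punch0: Bystander: blued steel chasing punch, 118 mm long along x, 10 mm square, lying on the plate. Origin: centre of the thick part's underside.
- punch1: Bystander: a second such punch.
- punch2: Bystander: a third such punch.
Things that resemble listed ones, but are neither listed nor needed, are in the scene too. There is more than one size of the sleeve; the job needs the smallest.

How it is judged:
On the way:
1. the guide bar lies flush against the board's edge while the sleeve is still off the spigot (y of bar_face_a in the frame of blank_edge between -0.003 and 0.002 m and x of bar_face_a in the frame of blank_edge between -0.12 and 0.12 m and y of bar_face_b in the frame of blank_edge between -0.003 and 0.002 m and x of bar_face_b in the frame of blank_edge between -0.12 and 0.12 m and horizontal distance between sleeve and spigot_base above 0.04 m), for 0.3 s.
At the end, for the whole second after the job is handed in: Both ends of the bar's face are within 2 mm of the board's edge face and lie on the edge's 240 mm length; the bar is flat on the plate; the sleeve stands upright on the bar around the spigot, within 3 mm of fully down; all at rest (y of bar_face_a in the frame of blank_edge between -0.003 and 0.002 m and x of bar_face_a in the frame of blank_edge between -0.12 and 0.12 m and y of bar_face_b in the frame of blank_edge between -0.003 and 0.002 m and x of bar_face_b in the frame of blank_edge between -0.12 and 0.12 m and horizontal distance between sleeve and spigot_base below 0.005 m and z of sleeve in the frame of spigot_base between -0.003 and 0.003 m and angle between sleeve's own z axis and vertical below 0.08 rad and angle between bar's own z axis and vertical below 0.04 rad and height (world z) of bar below 0.013 m and linear speed of each of bar, sleeve below 0.01 m/s); the robot touches nothing.
It fails at once if the guide bar is lifted more than 10 mm off the plate or tipped more than about 9 degrees (height (world z) of bar above 0.02 m or angle between bar's own z axis and vertical above 0.15 rad).
It fails at once if the sleeve drops along the spigot (faster than 0.35 m/s) (horizontal distance between sleeve and spigot_base below 0.008 m and z of sleeve in the frame of spigot_base below 0.036 m and linear speed of sleeve above 0.35 m/s).
It fails at once if a bystander is moved more than 30 mm (distance of any of tin, dolly, disc, mallet, punch0, punch1, punch2 from where it was at the start of the episode above 0.03 m).
It also fails if it takes over 58 s, if anything falls off the work surface, if the arm or the gripper's body presses on something with over 40 N, if the wrist force passes 120 N, or if a joint passes its speed limit or range.

## Robot

A 6-joint arm with a two-finger parallel gripper is mounted at the origin on the work surface. World frame = base frame: x ahead of the robot, y to its left, z up, the work surface at z = 0. Lengths are in m, angles in rad, forces in N, time in s.
With the tool pointing down it reaches from about 0.35 to 0.85 m from the base axis. Payload 8.1 kg.
Tool frame: the origin (TCP) lies at the very end of the fingers, on their centre line; the grasp point (between the pads) lies 19 mm behind it (env.hold_point_z is the distance from the TCP to the grasp point, in m); z points along the fingers, y is the line along which they close (so a half turn about z gives the same grasp; the last joint's range is limited). The gripper opens to 93 mm and grips with 3 to 60 N. Pads are 15 mm wide; open, the fingers measure 128 mm over their backs; the gripper's body (75 mm by 188 mm) begins 65 mm behind the grasp point.
Start: joints at [-1.383, 0.13, 1.488, -0, 1.523, -0.085], TCP at [0.162, -0.578, 0.219] pointing down, gripper open.
Joint ranges: [-2.96, 2.96], [-0.89, 2.26], [0.02, 2.5], [-1.34, 4.48], [0, 2.73], [-2.66, 2.66]. Speed limits (rad/s): [2.39, 2.39, 2.79, 3.14, 3.14, 3.14].

## Interface

Orientations are given as a rotation vector (axis times angle).
In Python, from workcell import env, cams gives the robot as it stands. The module is installed in compiled form; this text tells all that it offers.
- The arm moves only by the tool jog_arm, never from a script. Its argument "plan" is a list of rows, each an object with "jaw": the opening, from -1 (shut) to 1 (fully open); "slide": the shift along the tool's x, y, z normalised to -1 to 1, where 1 is 0.5 m, a list of three; "dr": the turn, a rotation vector about the tool's x, y, z normalised to -1 to 1, where 1 is pi/2 rad, a list of three. A call has 1 to 12 rows; each row is the pose to reach, as a shift and turn from the pose commanded when the call began, along the tool's axes at that moment; what a row does not reach only later rows make up. A row lasts 1/12 s, in which the tool goes at most 41.7 mm and 7.16 degrees, less where a joint would pass 70% of its speed; a pose out of reach is approached as far as the arm can. A call with a number of a shift or a turn outside -1 to 1 is refused whole. A call with a gripper value outside its range is refused whole. The fingers move at their own pace and stop on an object; the grip force is fixed at half the most. Time passes only in rows, so rows that repeat a pose let the fingers close. It gives the time, the measured TCP pose, the force, the opening and the grip force at its end, in the units of the state.
- env.get_state(): the state, without advancing time (a new reading comes with each control period).
- cams.capture(name): name is "scene" or "top"; returns a dict with "img" (384x512x3 uint8, red, green, blue), "K" (3x3 intrinsics, pixels), "T" (4x4, takes a point from camera to world coordinates). Camera axes: x right, y up, looking along -z (the intrinsics and any distortion apply to the point x, -y, -z); pixel columns grow to the right and rows downward; lengths in m; the calibration is good to about 2 mm. A picture is of the moment at which its call begins. There is no depth.
- env.finish_job(): hands the job in; it is judged then, once.
The state is a dict: "time": time; "joint_positions": joint angles; "dq": joint speeds; "joint_efforts": joint torques, N m; "tcp_pos": TCP position; "ee_rot": TCP orientation; "force": force on the tool from outside, world axes, zero at the start; "moment": the same for the moment, N m; "grip_width": opening from 0.0 (shut) to 1.0 (fully open); "gripper_force": force on a finger pad.
Only numpy, scipy, OpenCV 4.12 (cv2) and the standard library are available. Lean on these libraries where they do the work, as an engineer would, in place of code of your own. Each camera call takes 0.05 s, during which the arm holds its last target. There are 200 camera calls.

## Working session

There is one attempt and no reset: what is moved stays moved. The work goes in short steps, Python scripts to look and compute and a tool call to move; the robot and the scene stay as the last step left them, time stands still between calls to the robot, and variables do not carry over. Pictures are saved under pics/ and viewed, at most 10 in all, crops included, and the job is handed in when it is done.

Besides the shell and the picture viewer there is one more tool, called after "Request:" as name(argument=value, ...), one argument or row to a line, values as JSON. jog_arm: Moves the arm, as the interface text tells. Its arguments: {"type":"object","properties":{"plan":{"type":"array"}},"required":["plan"]}

```bash
mkdir -p pics; cat > h.py <<'E'
import numpy as np, cv2
from workcell import env, cams
def cap(n,save=None):
    c=cams.capture(n)
    if save: cv2.imwrite('pics/'+save,cv2.cvtColor(c['img'],cv2.COLOR_RGB2BGR))
    return c
def ray(c,u,v):
    K,T=c['K'],c['T']
    p=np.linalg.solve(K,[u,v,1.]); d=T[:3,:3]@np.array([p[0],-p[1],-p[2]])
    return T[:3,3],d
def onz(c,u,v,z):
    o,d=ray(c,u,v); return o+d*(z-o[2])/d[2]
def proj(c,P):
    q=np.linalg.inv(c['T'])@np.append(P,1); q=c['K']@np.array([q[0],-q[1],-q[2]]); return q[:2]/q[2]
E
python3 - <<'E'
from h import *
for n in('top','scene'):
    c=cap(n); print(n,list(c),c['K'].tolist(),c['T'].round(3).tolist(),{k:c[k] for k in c if k not in('img','K','T')})
    cv2.imwrite(f'pics/{n}0.png',cv2.resize(cv2.cvtColor(c['img'],cv2.COLOR_RGB2BGR),(800,600),interpolation=cv2.INTER_CUBIC))
print(env.get_state())
E
```

```text
top ['img', 'K', 'T'] [[417.05231867154095, 0.0, 256.4755307450593], [0.0, 417.05231867154095, 191.1419673802661], [0.0, 0.0, 1.0]] [[-0.007, 0.995, -0.101, 0.408], [-1.0, -0.009, -0.016, 0.09], [-0.017, 0.101, 0.995, 1.235], [0.0, 0.0, 0.0, 1.0]] {}
scene ['img', 'K', 'T'] [[386.8668946069738, 0.0, 256.98339309473295], [0.0, 386.8668946069738, 191.56560227072302], [0.0, 0.0, 1.0]] [[0.826, -0.3, 0.478, 1.025], [0.564, 0.451, -0.692, -0.565], [-0.008, 0.841, 0.542, 0.601], [0.0, 0.0, 0.0, 1.0]] {}
{'time': 0.1, 'joint_positions': array([-1.38339285e+00,  1.31085710e-01,  1.48914946e+00, -1.25532635e-05,
        1.52299451e+00, -8.54216037e-02]), 'dq': array([ 0.00031779, -0.00117713, -0.0017871 , -0.00109211,  0.001473  ,
        0.00065447]), 'joint_efforts': array([ 2.04603675e-03, -5.61341286e+01, -4.93094480e+01,  7.70048937e-02,
        2.90871563e-02, -4.18968625e-05]), 'tcp_pos': array([ 0.16158226, -0.57731084,  0.21770379]), 'ee_rot': array([-3.11078877e+00, -4.27003459e-01,  1.50654267e-04]), 'force': array([-0.29820665, -0.1155302 , -0.51393612]), 'moment': array([-0.01601935,  0.01653728, -0.01431403]), 'gripper_force': 0.0, 'grip_width': 1.0018036436083775}
```

View pics/top0.png

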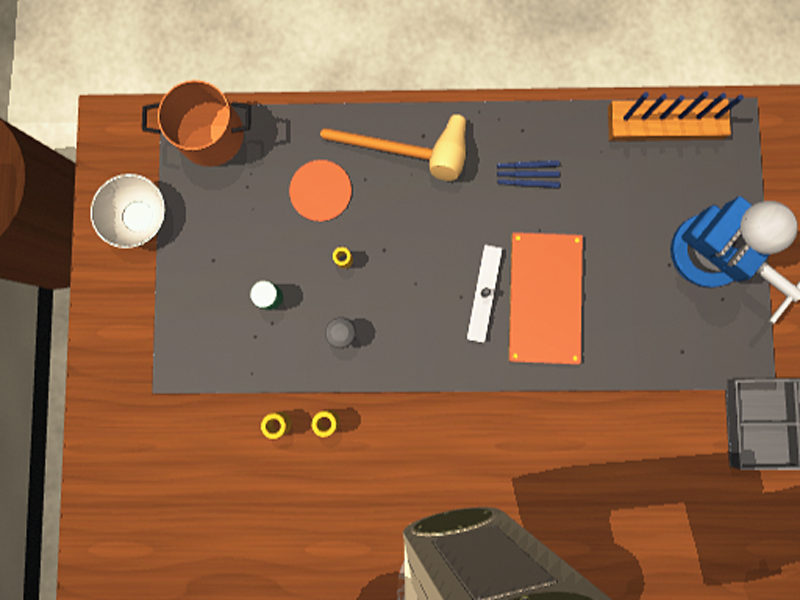

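View pics/scene0.png

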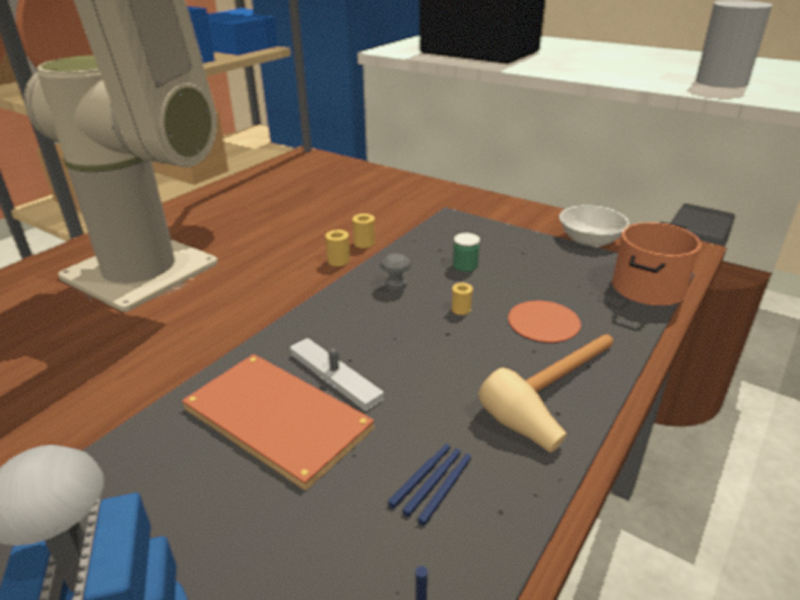

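Top view (800x600 copy): the board is at (546,298) and the bar at (485,293) with its spigot at (486,293). There are three sleeve-like tubes, at (342,257), (273,426) and (324,424). The one at (342,257) stands on the iron plate and looks smallest. The tin is at (264,294) and the dolly at (340,332). I'll measure these, and check tube sizes with an enlarged crop.

```bash
cat > meas.py <<'E'
from h import *
def big(m,near=None):
    cs=cv2.findContours(m.astype(np.uint8),0,1)[0]
    if near is None: return max(cs,key=cv2.contourArea)
    return min([c for c in cs if cv2.contourArea(c)>20],key=lambda c:np.hypot(*(np.array(cv2.minAreaRect(c)[0])-near)))
def rectw(c,ct,z):
    # contour points to plane z then min-area rect (mm)
    P=np.array([onz(c,*(p[0]),z)[:2] for p in ct])*1000
    (x,y),s,a=cv2.minAreaRect(P.astype(np.float32)); 
    b=cv2.boxPoints(((x,y),s,a)); e=[b[1]-b[0],b[2]-b[1]]; l=max(e,key=np.linalg.norm)
    t=np.degrees(np.arctan2(l[1],l[0])); t=(t+90)%180-90
    return np.round([x,y],1),np.round(s,1),round(float(t),2)
def masks(c):
    hsv=cv2.cvtColor(c['img'],cv2.COLOR_RGB2HSV).astype(int); H,S,V=hsv[...,0],hsv[...,1],hsv[...,2]
    return dict(cu=(H<15)&(S>140)&(V>190),steel=(S<40)&(V>170),brass=(H>22)&(H<33)&(S>120)&(V>110))
E
python3 - <<'E'
from meas import *
c=cap('top'); m=masks(c); s=1/1.5625
print('blank',rectw(c,big(m['cu'],np.array([546,298])*s),.026))
print('bar',rectw(c,big(m['steel'],np.array([485,293])*s),.026))
for p,z in(((342,257),.055),((273,426),.05),((324,424),.05)):
    ct=big(m['brass'],np.array(p)*s); print('tube',p,rectw(c,ct,z), 'px',cv2.minEnclosingCircle(ct))
print('spig', onz(c,486*s,293*s,.060)*1000)
i=cv2.cvtColor(c['img'],cv2.COLOR_RGB2BGR)
a=cv2.resize(i[140:300,140:260],(450,600),interpolation=cv2.INTER_CUBIC)
b=cv2.resize(i[145:240,290:376],(350,387),interpolation=cv2.INTER_CUBIC)
o=np.zeros((600,800,3),np.uint8);o[:,:450]=a;o[:387,450:]=b
cv2.imwrite('pics/crop1.png',o)
d=cap('scene'); md=masks(d)
for p in((461,299),(337,248),(363,231)):
    ct=big(md['brass'],np.array(p)*s); x,y,w,h=cv2.boundingRect(ct); print('scene tube',p,x,y,w,h)
print('top of tube ray scene plane .055', onz(d,462*s,288*s,.055)*1000)
E
```

```text
blank (array([ 531.6, -159.1]), array([130.8, 240.9]), -2.79)
bar (array([541.2, -45.5]), array([ 33.8, 181.1]), -11.74)
tube (342, 257) (array([607.4, 218.7]), array([28.8, 29. ]), -0.57) px ((218.0, 163.5), 5.590270042419434)
tube (273, 426) (array([301.7, 341.7]), array([41.9, 39.2]), 45.61) px ((174.35714721679688, 272.5), 7.677923202514648)
tube (324, 424) (array([304.4, 250.3]), array([42.2, 40.7]), 17.9) px ((207.0, 271.0), 8.062357902526855)
spig [536.53448191 -45.53578566  60.        ]Traceback (most recent call last):
  File "<stdin>", line 15, in <module>
  File "meas.py", line 5, in big
    return min([c for c in cs if cv2.contourArea(c)>20],key=lambda c:np.hypot(*(np.array(cv2.minAreaRect(c)[0])-near)))
ValueError: min() iterable argument is empty
```

View pics/crop1.png

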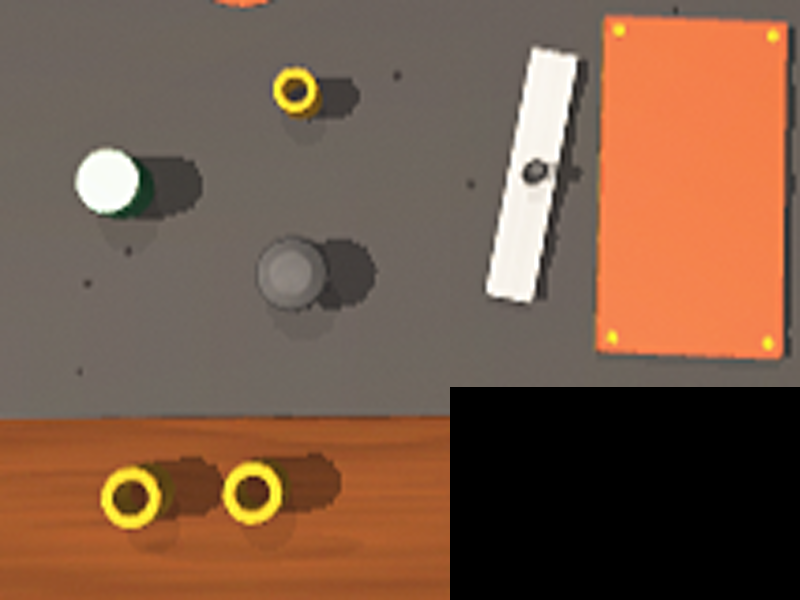

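The crop confirms it. The tube at crop (295,91), on the iron plate, is about 12 px (34 mm) across. The two on the wood at crop (131,497) and (252,493) are about 42 mm or more. So the sleeve is the plate one, and the sizes of the board (131x241) and bar (34x181) check out.

Plan: push the bar's +y face with both open fingertips, with the finger line parallel to the board edge.

```bash
cat > go.py <<'E'
from h import *
from scipy.spatial.transform import Rotation as R
# edge frame: origin at blank centre; u along edge, n out of +y face
A=np.radians(-2.79); U=np.array([np.cos(A),np.sin(A),0]); N=np.array([-np.sin(A),np.cos(A),0]); C=np.array([.5316,-.1591,0])
def goto(P,yaw=None):
    s=env.get_state(); R0=R.from_rotvec(s['ee_rot']); p=R0.inv().apply(np.array(P)-s['tcp_pos'])
    yaw=A if yaw is None else yaw
    y=np.array([np.cos(yaw),np.sin(yaw),0]); z=np.array([0,0,-1.]); Rt=R.from_matrix(np.c_[np.cross(y,z),y,z])
    d=(R0.inv()*Rt).as_rotvec()
    print('slide',(p/.5).round(4).tolist(),'dr',(d/(np.pi/2)).round(4).tolist())
E
python3 - <<'E'
from go import *
P=C+U*.004+N*(.065+.105); P[2]=.218; print(P); goto(P)
E
```

```text
[0.54387008 0.01050379 0.218     ]
slide [1.0531, -0.9265, 0.0011] dr [-0.0006, -0.0005, -0.7953]
```

Request:
jog_arm(
  plan=[
    {"jaw":1,"slide":[0.53,-0.46,0],"dr":[0,0,-0.4]},
    {"jaw":1,"slide":[0.53,-0.46,0],"dr":[0,0,-0.4]},
    {"jaw":1,"slide":[0.53,-0.46,0],"dr":[0,0,-0.4]},
    {"jaw":1,"slide":[0.53,-0.46,0],"dr":[0,0,-0.4]},
    {"jaw":1,"slide":[0.53,-0.46,0],"dr":[0,0,-0.4]},
    {"jaw":1,"slide":[0.53,-0.46,0],"dr":[0,0,-0.4]},
    {"jaw":1,"slide":[0.53,-0.46,0],"dr":[0,0,-0.4]},
    {"jaw":1,"slide":[0.53,-0.46,0],"dr":[0,0,-0.4]},
    {"jaw":1,"slide":[0.53,-0.46,0],"dr":[0,0,-0.4]},
    {"jaw":1,"slide":[0.53,-0.46,0],"dr":[0,0,-0.4]},
    {"jaw":1,"slide":[0.53,-0.46,0],"dr":[0,0,-0.4]},
    {"jaw":1,"slide":[0.53,-0.46,0],"dr":[0,0,-0.4]},
  ],
)

```text
time: 1.2
tcp_pos: [0.3546, -0.2855, 0.2186]
ee_rot: [2.828, 1.368, -0.001]
force: [-0.7, -1.0, 0.1]
grip_width: 0.998
gripper_force: 0.0
```

```bash
python3 -c "
from go import *
P=C+U*.004+N*(.065+.105); P[2]=.218; goto(P);print(env.get_state()['tcp_pos'])"
```

```text
slide [0.6991, -0.0705, 0.0008] dr [-0.0001, 0.0003, -0.3952]
[ 0.3545557  -0.28547234  0.21858779]
```

Request:
jog_arm(
  plan=[
    {"jaw":1,"slide":[0.7,-0.07,0],"dr":[0,0,-0.395]},
    {"jaw":1,"slide":[0.7,-0.07,0],"dr":[0,0,-0.395]},
    {"jaw":1,"slide":[0.7,-0.07,0],"dr":[0,0,-0.395]},
    {"jaw":1,"slide":[0.7,-0.07,0],"dr":[0,0,-0.395]},
    {"jaw":1,"slide":[0.7,-0.07,0],"dr":[0,0,-0.395]},
    {"jaw":1,"slide":[0.7,-0.07,0],"dr":[0,0,-0.395]},
    {"jaw":1,"slide":[0.7,-0.07,0],"dr":[0,0,-0.395]},
    {"jaw":1,"slide":[0.7,-0.07,0],"dr":[0,0,-0.395]},
    {"jaw":1,"slide":[0.7,-0.07,0],"dr":[0,0,-0.395]},
    {"jaw":1,"slide":[0.7,-0.07,0],"dr":[0,0,-0.395]},
    {"jaw":1,"slide":[0.7,-0.07,0],"dr":[0,0,-0.395]},
    {"jaw":1,"slide":[0.7,-0.07,0],"dr":[0,0,-0.395]},
  ],
)

```text
time: 2.2
tcp_pos: [0.5444, 0.0095, 0.2182]
ee_rot: [-2.277, -2.164, 0.002]
force: [0.3, -0.1, -0.1]
grip_width: 0.999
gripper_force: 0.0
```

```bash
python3 -c "
from go import *
P=C+U*.004+N*(.065+.105); P[2]=.016; goto(P);print(env.get_state()['tcp_pos'])"
```

```text
slide [0.0023, -0.0008, 0.4044] dr [-0.0006, 0.0004, -0.0013]
[0.54442476 0.00945218 0.21822062]
```

Request:
jog_arm(
  plan=[
    {"jaw":1,"slide":[0,0,0.06],"dr":[0,0,0]},
    {"jaw":1,"slide":[0,0,0.13],"dr":[0,0,0]},
    {"jaw":1,"slide":[0,0,0.2],"dr":[0,0,0]},
    {"jaw":1,"slide":[0,0,0.26],"dr":[0,0,0]},
    {"jaw":1,"slide":[0,0,0.32],"dr":[0,0,0]},
    {"jaw":1,"slide":[0,0,0.36],"dr":[0,0,0]},
    {"jaw":1,"slide":[0,0,0.385],"dr":[0,0,0]},
    {"jaw":1,"slide":[0,0,0.395],"dr":[0,0,0]},
    {"jaw":1,"slide":[0,0,0.402],"dr":[0,0,0]},
    {"jaw":1,"slide":[0,0,0.402],"dr":[0,0,0]},
  ],
)

```text
time: 3.03
tcp_pos: [0.5452, 0.0105, 0.0183]
ee_rot: [2.276, 2.164, 0.001]
force: [0.4, -0.3, 0.0]
grip_width: 1.001
gripper_force: 0.0
```

```bash
python3 -c "
from go import *
cap('scene','s1.png'); s=env.get_state(); p=s['tcp_pos']; print(p, (p-C)@N-.065, (p-C)@U, s['force'])"
```

```text
[0.5457667  0.01065521 0.0189726 ] 0.10524355617502645 0.005886996742972925 [0.14303217 0.06370921 0.84405389]
```

View pics/s1.png

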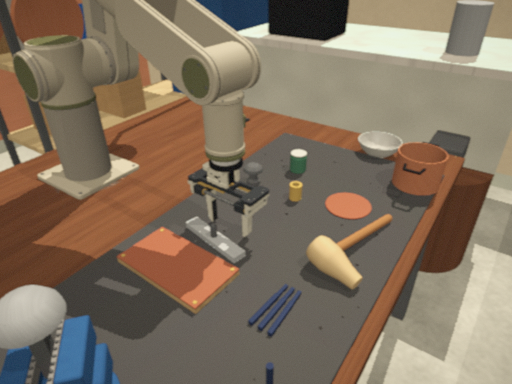

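The scene view shows the fingers down behind the bar, straddling the spigot at about (213,228), with the board beyond. Nothing else is near. Now I'll push slowly towards the board.

Request:
jog_arm(
  plan=[
    {"jaw":1,"slide":[-0.01,0,0],"dr":[0,0,0]},
    {"jaw":1,"slide":[-0.02,0,0],"dr":[0,0,0]},
    {"jaw":1,"slide":[-0.03,0,0],"dr":[0,0,0]},
    {"jaw":1,"slide":[-0.038,0,0],"dr":[0,0,0]},
    {"jaw":1,"slide":[-0.046,0,0],"dr":[0,0,0]},
    {"jaw":1,"slide":[-0.054,0,0],"dr":[0,0,0]},
    {"jaw":1,"slide":[-0.062,0,0],"dr":[0,0,0]},
    {"jaw":1,"slide":[-0.07,0,0],"dr":[0,0,0]},
    {"jaw":1,"slide":[-0.078,0,0],"dr":[0,0,0]},
    {"jaw":1,"slide":[-0.086,0,0],"dr":[0,0,0]},
    {"jaw":1,"slide":[-0.094,0,0],"dr":[0,0,0]},
    {"jaw":1,"slide":[-0.1,0,0],"dr":[0,0,0]},
  ],
)

```text
time: 4.08
tcp_pos: [0.5425, -0.0381, 0.018]
ee_rot: [-2.275, -2.166, -0.002]
force: [0.6, 6.5, 3.0]
grip_width: 1.001
gripper_force: 3.1
```

```bash
python3 -c "
from go import *
cap('scene','s2.png'); s=env.get_state(); p=s['tcp_pos']; print(p, (p-C)@N-.065, (p-C)@U, s['force'])"
```

```text
[ 0.54248244 -0.0386966   0.01793321] 0.05579038906763106 0.0050088481066742265 [-0.70167378  3.51576516  2.24132432]
```

```bash
python3 -c "
import cv2
i=cv2.imread('pics/s2.png'); cv2.imwrite('pics/s2c.png',cv2.resize(i[180:310,100:273],(798,600),interpolation=cv2.INTER_CUBIC))"
```

```text
(no output)
```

View pics/s2c.png

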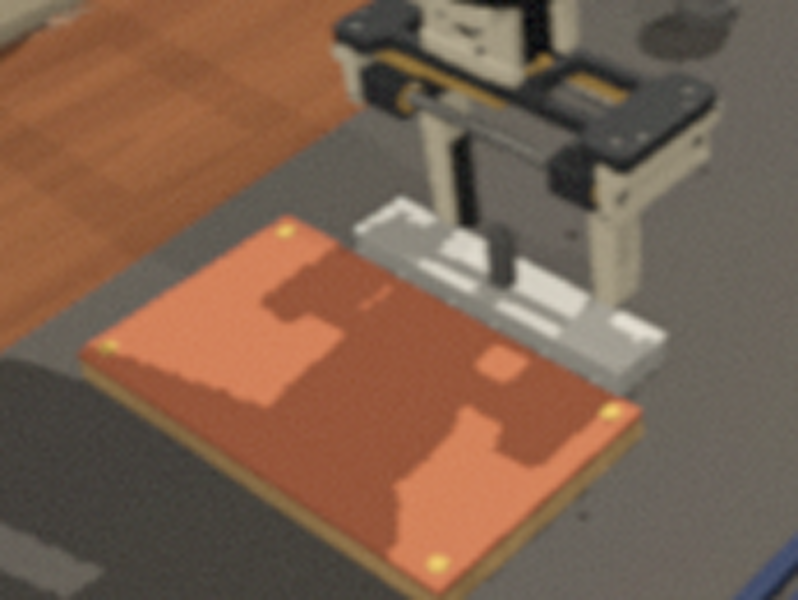

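The crop shows the bar straightened and nearly parallel to the board, with a small gap left and both fingers on its far face at crop (450,220) and (612,300). I'll continue, watching the force.

Request:
jog_arm(
  plan=[
    {"jaw":1,"slide":[-0.004,0,0],"dr":[0,0,0]},
    {"jaw":1,"slide":[-0.008,0,0],"dr":[0,0,0]},
    {"jaw":1,"slide":[-0.012,0,0],"dr":[0,0,0]},
    {"jaw":1,"slide":[-0.016,0,0],"dr":[0,0,0]},
    {"jaw":1,"slide":[-0.02,0,0],"dr":[0,0,0]},
  ],
)

```text
time: 4.55
tcp_pos: [0.5421, -0.0479, 0.0179]
ee_rot: [-2.275, -2.166, -0.002]
force: [0.3, 6.7, 2.7]
grip_width: 1.001
gripper_force: 3.3
```

Request:
jog_arm(
  plan=[
    {"jaw":1,"slide":[-0.002,0,0],"dr":[0,0,0]},
    {"jaw":1,"slide":[-0.004,0,0],"dr":[0,0,0]},
  ],
)

```text
time: 4.72
tcp_pos: [0.5419, -0.0499, 0.0179]
ee_rot: [-2.275, -2.166, -0.002]
force: [-0.3, 6.8, 2.8]
grip_width: 1.0
gripper_force: 3.3
```

Request:
jog_arm(
  plan=[
    {"jaw":1,"slide":[-0.002,0,0],"dr":[0,0,0]},
    {"jaw":1,"slide":[-0.002,0,0],"dr":[0,0,0]},
  ],
)

```text
time: 4.88
tcp_pos: [0.5419, -0.0506, 0.0179]
ee_rot: [-2.274, -2.166, -0.003]
force: [-0.2, 8.2, 2.7]
grip_width: 0.999
gripper_force: 3.9
```

Request:
jog_arm(
  plan=[
    {"jaw":1,"slide":[-0.002,0,0],"dr":[0,0,0]},
    {"jaw":1,"slide":[-0.002,0,0],"dr":[0,0,0]},
  ],
)

```text
time: 5.05
tcp_pos: [0.5419, -0.0507, 0.0179]
ee_rot: [-2.274, -2.165, -0.004]
force: [0.6, 11.9, 3.4]
grip_width: 1.001
gripper_force: 6.1
```

Request:
jog_arm(
  plan=[
    {"jaw":1,"slide":[-0.002,0,0],"dr":[0,0,0]},
    {"jaw":1,"slide":[-0.002,0,0],"dr":[0,0,0]},
  ],
)

```text
time: 5.22
tcp_pos: [0.5419, -0.0507, 0.018]
ee_rot: [-2.273, -2.164, -0.006]
force: [0.3, 16.3, 4.2]
grip_width: 0.997
gripper_force: 8.3
```

Request:
jog_arm(
  plan=[
    {"jaw":1,"slide":[-0.002,0,0],"dr":[0,0,0]},
    {"jaw":1,"slide":[-0.002,0,0],"dr":[0,0,0]},
  ],
)

```text
time: 5.38
tcp_pos: [0.5419, -0.0507, 0.0179]
ee_rot: [-2.272, -2.164, -0.007]
force: [0.7, 21.4, 4.0]
grip_width: 1.005
gripper_force: 10.4
```

The bar has stopped against the board with the force rising. I'll back off along +n, then go up, and check.

Request:
jog_arm(
  plan=[
    {"jaw":1,"slide":[0.01,0,0],"dr":[0,0,0]},
    {"jaw":1,"slide":[0.02,0,0],"dr":[0,0,0]},
    {"jaw":1,"slide":[0.06,0,0],"dr":[0,0,0]},
    {"jaw":1,"slide":[0.1,0,0],"dr":[0,0,0]},
    {"jaw":1,"slide":[0.12,0,-0.06],"dr":[0,0,0]},
    {"jaw":1,"slide":[0.15,0,-0.13],"dr":[0,0,0]},
    {"jaw":1,"slide":[0.2,0,-0.2],"dr":[0,0,0]},
    {"jaw":1,"slide":[0.25,0,-0.26],"dr":[0,0,0]},
    {"jaw":1,"slide":[0.3,0,-0.3],"dr":[0,0,0]},
    {"jaw":1,"slide":[0.36,0,-0.3],"dr":[0,0,0]},
    {"jaw":1,"slide":[0.42,0,-0.3],"dr":[0,0,0]},
    {"jaw":1,"slide":[0.42,0,-0.3],"dr":[0,0,0]},
  ],
)

```text
time: 6.38
tcp_pos: [0.552, 0.1593, 0.1684]
ee_rot: [-2.272, -2.169, -0.004]
force: [-0.0, -0.6, -1.4]
grip_width: 0.996
gripper_force: 0.0
```

```bash
python3 - <<'E'
from meas import *
from go import U,N,C
c=cap('top','t3.png'); d=cap('scene','s3.png'); m=masks(c); s=.64
b=big(m['steel'],np.array([500,293])*s); print('bar',rectw(c,b,.026)); print('blank',rectw(c,big(m['cu'],np.array([546,298])*s),.026))
i=cv2.imread('pics/t3.png'); a=cv2.resize(i[145:240,180:380],(800,380),interpolation=cv2.INTER_CUBIC); j=cv2.imread('pics/s3.png'); 
e=cv2.resize(j[180:310,110:273],(276,220),interpolation=cv2.INTER_CUBIC); f=cv2.resize(j[170:215,270:320],(244,220),interpolation=cv2.INTER_CUBIC)
o=np.zeros((600,800,3),np.uint8); o[:380]=a;o[380:,:276]=e;o[380:,280:524]=f; cv2.imwrite('pics/chk3.png',o)
# scene-view sleeve check
md=masks(d); H=cv2.cvtColor(d['img'],cv2.COLOR_RGB2HSV).astype(int)
bm=(H[...,0]>17)&(H[...,0]<33)&(H[...,1]>100)&(H[...,2]>80)
ct=big(bm,np.array([295,191])); print('scene sleeve',cv2.boundingRect(ct))
P=np.array([.6074,.2187,.055]); print('proj top centre in scene',proj(d,P),'base',proj(d,[.6074,.2187,.010]))
E
```

```text
bar (array([542.4, -77.8]), array([ 32.5, 181.4]), -2.8)
blank (array([ 470.1, -114.2]), array([ 45.9, 112.5]), -1.38)
scene sleeve (289, 181, 14, 21)
proj top centre in scene [294.74461063 184.14597599] base [294.01465739 198.09990641]
```

View pics/chk3.png

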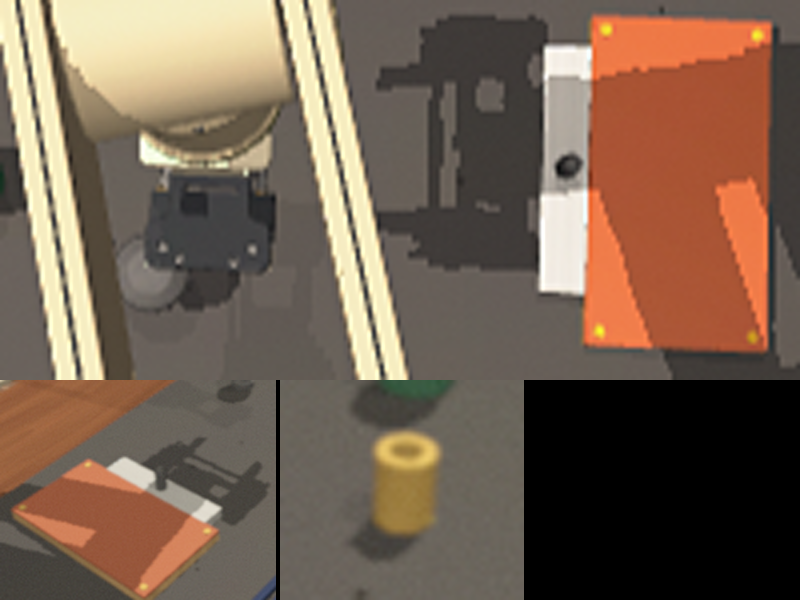

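The check view shows the bar at (567,170) hard against the board edge. Its angle of -2.8 deg matches the board's -2.79, and its centre is 51 mm on the normal against 51 expected. The sleeve is untouched at (405,480).

Next I centre the sleeve by squeezing it in two crossed yaws, so its pose in the hand is known.

```bash
python3 -c "
from go import *
goto([.608,.218,.080]);goto([.608,.218,.018]);print(env.get_state()['joint_positions'].round(2))"
```

```text
slide [0.1303, 0.1069, 0.1746] dr [-0.0002, 0.0006, 0.001]
slide [0.1304, 0.1069, 0.2986] dr [-0.0002, 0.0006, 0.001]
[ 0.19  0.09  1.63 -0.    1.43  0.23]
```

Request:
jog_arm(
  plan=[
    {"jaw":1,"slide":[0.07,0.06,0],"dr":[0,0,0]},
    {"jaw":1,"slide":[0.13,0.107,0.03],"dr":[0,0,0]},
    {"jaw":1,"slide":[0.13,0.107,0.09],"dr":[0,0,0]},
    {"jaw":1,"slide":[0.13,0.107,0.15],"dr":[0,0,0]},
    {"jaw":1,"slide":[0.13,0.107,0.2],"dr":[0,0,0]},
    {"jaw":1,"slide":[0.13,0.107,0.24],"dr":[0,0,0]},
    {"jaw":1,"slide":[0.13,0.107,0.27],"dr":[0,0,0]},
    {"jaw":1,"slide":[0.13,0.107,0.29],"dr":[0,0,0]},
    {"jaw":1,"slide":[0.13,0.107,0.298],"dr":[0,0,0]},
    {"jaw":1,"slide":[0.13,0.107,0.298],"dr":[0,0,0]},
    {"jaw":1,"slide":[0.13,0.107,0.298],"dr":[0,0,0]},
  ],
)

```text
time: 7.4
tcp_pos: [0.6094, 0.2172, 0.0199]
ee_rot: [2.275, 2.165, 0.002]
force: [0.6, -0.2, 0.6]
grip_width: 1.0
gripper_force: 0.0
```

Request:
jog_arm(
  plan=[
    {"jaw":0.2,"slide":[0,0,0],"dr":[0,0,0]},
    {"jaw":-0.1,"slide":[0,0,0],"dr":[0,0,0]},
    {"jaw":-0.2,"slide":[0,0,0],"dr":[0,0,0]},
    {"jaw":-0.25,"slide":[0,0,0],"dr":[0,0,0]},
    {"jaw":-0.3,"slide":[0,0,0],"dr":[0,0,0]},
    {"jaw":-0.4,"slide":[0,0,0],"dr":[0,0,0]},
    {"jaw":-0.4,"slide":[0,0,0],"dr":[0,0,0]},
    {"jaw":-0.4,"slide":[0,0,0],"dr":[0,0,0]},
  ],
)

```text
time: 8.07
tcp_pos: [0.6084, 0.2173, 0.0186]
ee_rot: [-2.275, -2.166, 0.0]
force: [0.0, 0.8, 0.6]
grip_width: 0.476
gripper_force: 0.0
```

Request:
jog_arm(
  plan=[
    {"jaw":-0.4,"slide":[0,0,0],"dr":[0,0,0]},
    {"jaw":-0.4,"slide":[0,0,0],"dr":[0,0,0]},
    {"jaw":-0.4,"slide":[0,0,0],"dr":[0,0,0]},
    {"jaw":-0.4,"slide":[0,0,0],"dr":[0,0,0]},
    {"jaw":-0.4,"slide":[0,0,0],"dr":[0,0,0]},
  ],
)

```text
time: 8.48
tcp_pos: [0.6086, 0.2173, 0.0187]
ee_rot: [2.275, 2.166, 0.0]
force: [1.0, -0.2, -0.4]
grip_width: 0.363
gripper_force: 30.0
```

Request:
jog_arm(
  plan=[
    {"jaw":0.1,"slide":[0,0,0],"dr":[0,0,0]},
    {"jaw":0.1,"slide":[0,0,0],"dr":[0,0,0]},
    {"jaw":0.1,"slide":[0,0,0],"dr":[0,0,0]},
    {"jaw":0.1,"slide":[0,0,0],"dr":[0,0,0]},
    {"jaw":0.1,"slide":[0,0,0],"dr":[0,0,0]},
  ],
)

```text
time: 8.9
tcp_pos: [0.6084, 0.2173, 0.0186]
ee_rot: [-2.275, -2.166, 0.0]
force: [0.6, -0.1, 0.4]
grip_width: 0.541
gripper_force: 0.0
```

Request:
jog_arm(
  plan=[
    {"jaw":0.15,"slide":[0,0,0],"dr":[0,0,0.08]},
    {"jaw":0.15,"slide":[0,0,0],"dr":[0,0,0.16]},
    {"jaw":0.15,"slide":[0,0,0],"dr":[0,0,0.24]},
    {"jaw":0.15,"slide":[0,0,0],"dr":[0,0,0.32]},
    {"jaw":0.15,"slide":[0,0,0],"dr":[0,0,0.4]},
    {"jaw":0.15,"slide":[0,0,0],"dr":[0,0,0.47]},
    {"jaw":0.15,"slide":[0,0,0],"dr":[0,0,0.54]},
    {"jaw":0.15,"slide":[0,0,0],"dr":[0,0,0.61]},
    {"jaw":0.15,"slide":[0,0,0],"dr":[0,0,0.68]},
    {"jaw":0.15,"slide":[0,0,0],"dr":[0,0,0.75]},
    {"jaw":0.15,"slide":[0,0,0],"dr":[0,0,0.82]},
    {"jaw":0.15,"slide":[0,0,0],"dr":[0,0,0.89]},
  ],
)

```text
time: 9.9
tcp_pos: [0.6084, 0.2173, 0.0186]
ee_rot: [-3.136, -0.185, 0.0]
force: [-0.2, 0.9, -0.1]
grip_width: 0.574
gripper_force: 0.0
```

Request:
jog_arm(
  plan=[
    {"jaw":0.1,"slide":[0,0,0],"dr":[0,0,0.06]},
    {"jaw":0.0,"slide":[0,0,0],"dr":[0,0,0.11]},
    {"jaw":0.0,"slide":[0,0,0],"dr":[0,0,0.11]},
    {"jaw":-0.1,"slide":[0,0,0],"dr":[0,0,0.11]},
    {"jaw":-0.2,"slide":[0,0,0],"dr":[0,0,0.11]},
    {"jaw":-0.4,"slide":[0,0,0],"dr":[0,0,0.11]},
    {"jaw":-0.4,"slide":[0,0,0],"dr":[0,0,0.11]},
    {"jaw":-0.4,"slide":[0,0,0],"dr":[0,0,0.11]},
    {"jaw":-0.4,"slide":[0,0,0],"dr":[0,0,0.11]},
    {"jaw":-0.4,"slide":[0,0,0],"dr":[0,0,0.11]},
    {"jaw":-0.4,"slide":[0,0,0],"dr":[0,0,0.11]},
  ],
)

```text
time: 10.82
tcp_pos: [0.6084, 0.2174, 0.0187]
ee_rot: [-3.14, 0.077, -0.0]
force: [1.0, 1.2, 0.1]
grip_width: 0.368
gripper_force: 30.0
```

```bash
python3 -c "
from go import *
s=env.get_state();print({k:s[k] for k in('tcp_pos','ee_rot','force','grip_width','gripper_force')}); c=R.from_rotvec(s['ee_rot']).as_matrix(); print(c.round(4), s['joint_positions'].round(2))"
```

```text
{'tcp_pos': array([0.60843782, 0.21744284, 0.01866224]), 'ee_rot': array([-3.14049339e+00,  7.69652735e-02, -2.24318206e-05]), 'force': array([0.95568373, 1.1830985 , 0.11586283]), 'grip_width': 0.36809194490124925, 'gripper_force': 29.999140352010727}
[[ 9.988e-01 -4.900e-02  0.000e+00]
 [-4.900e-02 -9.988e-01  2.000e-04]
 [ 0.000e+00 -2.000e-04 -1.000e+00]] [0.26 0.42 1.52 0.   1.2  1.88]
```

Request:
jog_arm(
  plan=[
    {"jaw":-0.4,"slide":[0,0,-0.02],"dr":[0,0,0]},
    {"jaw":-0.4,"slide":[0,0,-0.06],"dr":[0,0,0]},
    {"jaw":-0.4,"slide":[0,0,-0.12],"dr":[0,0,0]},
    {"jaw":-0.4,"slide":[0,0,-0.18],"dr":[0,0,0]},
    {"jaw":-0.4,"slide":[0,0,-0.2],"dr":[0,0,0]},
    {"jaw":-0.4,"slide":[0,0,-0.2],"dr":[0,0,0]},
  ],
)

```text
time: 11.32
tcp_pos: [0.611, 0.2178, 0.1231]
ee_rot: [-3.139, 0.077, -0.011]
force: [1.1, -0.8, -3.6]
grip_width: 0.368
gripper_force: 30.0
```

```bash
python3 - <<'E'
from go import *
S=np.array([.5424,-.0776,0])
for n in('top','scene'):
    c=cap(n); g=cv2.cvtColor(c['img'],cv2.COLOR_RGB2GRAY).astype(int)
    b=proj(c,S+[0,0,.026]); t=proj(c,S+[0,0,.060]); print(n,'base',b.round(1),'top',t.round(1))
    m=((b+t)/2).round().astype(int); k=14 
    print(g[m[1]-k:m[1]+k-2, m[0]-10:m[0]+11], 'origin',m[0]-10,m[1]-k)
goto([.5424,-.0776,.118],A-np.pi/2)
E
```

```text
top base [320.7 186.7] top [322.4 185.4]
[[ 58  58  56  57 191 170 168 169 169 169 169 166 169 169 174 116 102 128
  126 154 153]
 [ 60  58  57  46 191 170 166 170 169 167 168 166 168 168 173 128 103 143
  154 151 150]
 [ 59  59  56  46 194 171 166 169 169 168 166 165 167 167 172 126 100 102
  155 151 150]
 [ 59  59  57  45 196 169 166 169 169 168 167 166 167 168 172 124 102 104
  142 153 151]
 [ 58  58  57  42 198 170 165 169 169 168 167 166 167 169 172 124 103 103
  102 154 151]
 [ 59  59  57  50 192 169 166 168 168 167 166 166 167 167 171 114 104 104
  103 141 152]
 [ 58  59  57  60 178 170 166 168 168 167 165 166 167 168 171  89 104 105
  102 101 152]
 [ 61  59  58  63 178 170 164 169 169 166 165 164 167 167 172  78 105 104
  103 101 154]
 [ 59  58  57  65 178 170 165 167 168 167 165 163 165 168 170  85 104 106
  104 103 154]
 [ 60  59  56  67 177 168 165 168 168 167 164 165 167 166 170  92 103 103
  103 104 140]
 [ 59  59  57  65 177 168 165 169 170 171 155 155 168 167 170 102 103 104
  103 102 101]
 [ 60  58  57  59 178 169 166 171 151 142 108 109 149 169 170 100 104 104
  104 
[... 3005 characters left out ...]
 [152 154 156 154 146 143 139 124  94  73  70  70  65  82 118 147 156 157
  158 156 157]
 [136 146 152 155 154 154 152 135 111  85  73  74  84 102 135 153 157 158
  157 155 156]
 [112 124 140 147 152 158 158 152 142 123 111 115 119 136 153 157 159 155
  160 158 157]
 [107 106 115 126 138 148 152 156 155 153 151 150 150 154 155 156 157 156
  160 157 159]
 [104 103 103 107 113 124 140 148 155 157 159 157 158 159 155 156 158 157
  158 158 158]
 [106 101 104 102 104 107 116 131 145 153 155 157 158 158 157 155 156 157
  156 159 158]
 [103 104 107 102 104 104 105 109 116 133 145 154 158 157 156 160 157 157
  157 159 157]] origin 194 224
slide [-0.1022, 0.5951, -0.0002] dr [0.0002, 0.0003, -0.0004]
```

The spigot blob in the top view is centred at (321.6,186.1) px, and the prediction from the bar was (321.55,186.05). The scene view has the same ~0.8 px bias for both sleeve and spigot, so the positions are consistent. Carrying the sleeve over.

Request:
jog_arm(
  plan=[
    {"jaw":-0.4,"slide":[-0.01,0.05,0],"dr":[0,0,0]},
    {"jaw":-0.4,"slide":[-0.02,0.11,0],"dr":[0,0,0]},
    {"jaw":-0.4,"slide":[-0.035,0.18,0],"dr":[0,0,0]},
    {"jaw":-0.4,"slide":[-0.045,0.25,0],"dr":[0,0,0]},
    {"jaw":-0.4,"slide":[-0.055,0.32,0],"dr":[0,0,0]},
    {"jaw":-0.4,"slide":[-0.065,0.39,0],"dr":[0,0,0]},
    {"jaw":-0.4,"slide":[-0.08,0.46,0],"dr":[0,0,0]},
    {"jaw":-0.4,"slide":[-0.09,0.52,0],"dr":[0,0,0]},
    {"jaw":-0.4,"slide":[-0.1,0.57,0],"dr":[0,0,0]},
    {"jaw":-0.4,"slide":[-0.102,0.595,0],"dr":[0,0,0]},
    {"jaw":-0.4,"slide":[-0.102,0.595,0],"dr":[0,0,0]},
    {"jaw":-0.4,"slide":[-0.102,0.595,0],"dr":[0,0,0]},
  ],
)

```text
time: 12.42
tcp_pos: [0.5418, -0.0771, 0.1168]
ee_rot: [-3.139, 0.08, 0.004]
force: [0.3, -0.3, -2.1]
grip_width: 0.371
gripper_force: 30.0
```

Request:
jog_arm(
  plan=[
    {"jaw":-0.4,"slide":[0,0,0.03],"dr":[0,0,0]},
    {"jaw":-0.4,"slide":[0,0,0.06],"dr":[0,0,0]},
    {"jaw":-0.4,"slide":[0,0,0.08],"dr":[0,0,0]},
    {"jaw":-0.4,"slide":[0,0,0.08],"dr":[0,0,0]},
    {"jaw":-0.4,"slide":[0,0,0.08],"dr":[0,0,0]},
  ],
)

```text
time: 12.83
tcp_pos: [0.5421, -0.0761, 0.0776]
ee_rot: [-3.14, 0.075, 0.004]
force: [0.6, -0.8, -3.0]
grip_width: 0.37
gripper_force: 30.0
```

```bash
python3 - <<'E'
from go import *
s=env.get_state(); p=s['tcp_pos']; print(p,s['force'],s['grip_width']); goto([.5424,-.0776,.070],A-np.pi/2)
c=cap('scene','s4.png'); S=p.copy()
for z in(-.0087,.0363): print(proj(c,p+[0,0,z]).round(1))
i=cv2.imread('pics/s4.png'); cv2.imwrite('pics/s4c.png',cv2.resize(i[190:265,155:255],(800,600),interpolation=cv2.INTER_CUBIC))
E
```

```text
[ 0.54214853 -0.07606194  0.07755866] [ 0.5999523  -0.81555379 -3.04206003] 0.3704062877698083
slide [0.0007, 0.0031, 0.0151] dr [-0.0004, 0.0016, 0.0005]
[203.3 228.6]
[201.5 212.1]
```

View pics/s4c.png

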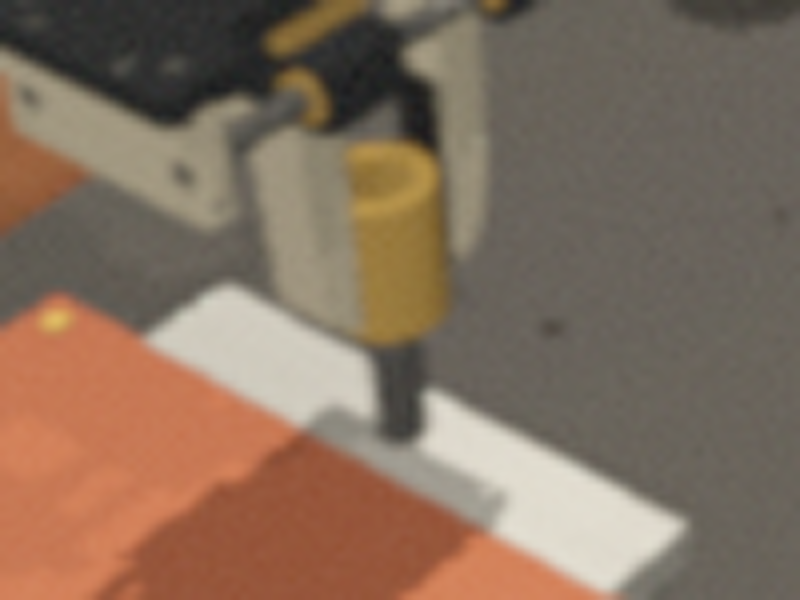

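The crop shows the sleeve upright in the fingers with its lower edge at (400,340), just above the spigot at (400,390). They are aligned to within about 1 mm. I'll lower it in small steps with a 1 mm correction.

Request:
jog_arm(
  plan=[
    {"jaw":-0.4,"slide":[0.002,0.002,0],"dr":[0,0,0]},
    {"jaw":-0.4,"slide":[0.002,0.002,0.005],"dr":[0,0,0]},
    {"jaw":-0.4,"slide":[0.002,0.002,0.01],"dr":[0,0,0]},
    {"jaw":-0.4,"slide":[0.002,0.002,0.015],"dr":[0,0,0]},
    {"jaw":-0.4,"slide":[0.002,0.002,0.02],"dr":[0,0,0]},
    {"jaw":-0.4,"slide":[0.002,0.002,0.024],"dr":[0,0,0]},
    {"jaw":-0.4,"slide":[0.002,0.002,0.028],"dr":[0,0,0]},
    {"jaw":-0.4,"slide":[0.002,0.002,0.028],"dr":[0,0,0]},
  ],
)

```text
time: 13.55
tcp_pos: [0.5434, -0.0783, 0.064]
ee_rot: [-3.14, 0.077, 0.001]
force: [-0.6, -0.3, -2.1]
grip_width: 0.371
gripper_force: 30.0
```

Request:
jog_arm(
  plan=[
    {"jaw":-0.4,"slide":[0,0,0.004],"dr":[0,0,0]},
    {"jaw":-0.4,"slide":[0,0,0.008],"dr":[0,0,0]},
    {"jaw":-0.4,"slide":[0,0,0.012],"dr":[0,0,0]},
    {"jaw":-0.4,"slide":[0,0,0.012],"dr":[0,0,0]},
  ],
)

```text
time: 13.88
tcp_pos: [0.5435, -0.0783, 0.0581]
ee_rot: [-3.141, 0.077, 0.001]
force: [-0.2, -0.7, -2.4]
grip_width: 0.368
gripper_force: 30.0
```

Request:
jog_arm(
  plan=[
    {"jaw":-0.4,"slide":[0,0,0.005],"dr":[0,0,0]},
    {"jaw":-0.4,"slide":[0,0,0.01],"dr":[0,0,0]},
    {"jaw":-0.4,"slide":[0,0,0.015],"dr":[0,0,0]},
    {"jaw":-0.4,"slide":[0,0,0.02],"dr":[0,0,0]},
    {"jaw":-0.4,"slide":[0,0,0.025],"dr":[0,0,0]},
    {"jaw":-0.4,"slide":[0,0,0.03],"dr":[0,0,0]},
    {"jaw":-0.4,"slide":[0,0,0.035],"dr":[0,0,0]},
    {"jaw":-0.4,"slide":[0,0,0.039],"dr":[0,0,0]},
    {"jaw":-0.4,"slide":[0,0,0.039],"dr":[0,0,0]},
  ],
)

```text
time: 14.63
tcp_pos: [0.5434, -0.0782, 0.0385]
ee_rot: [-3.14, 0.077, 0.001]
force: [-0.1, 0.6, -2.2]
grip_width: 0.374
gripper_force: 30.0
```

Request:
jog_arm(
  plan=[
    {"jaw":-0.4,"slide":[0,0,0.002],"dr":[0,0,0]},
    {"jaw":-0.4,"slide":[0,0,0.004],"dr":[0,0,0]},
    {"jaw":-0.4,"slide":[0,0,0.006],"dr":[0,0,0]},
    {"jaw":-0.4,"slide":[0,0,0.006],"dr":[0,0,0]},
  ],
)

```text
time: 14.97
tcp_pos: [0.5437, -0.0783, 0.036]
ee_rot: [-3.141, 0.077, 0.0]
force: [0.5, -0.5, -2.4]
grip_width: 0.369
gripper_force: 30.0
```

Request:
jog_arm(
  plan=[
    {"jaw":-0.4,"slide":[0,0,0.002],"dr":[0,0,0]},
    {"jaw":-0.4,"slide":[0,0,0.002],"dr":[0,0,0]},
    {"jaw":-0.4,"slide":[0,0,0.002],"dr":[0,0,0]},
  ],
)

```text
time: 15.22
tcp_pos: [0.5438, -0.0783, 0.0351]
ee_rot: [-3.141, 0.077, 0.0]
force: [1.2, 0.6, -2.0]
grip_width: 0.372
gripper_force: 30.0
```

Request:
jog_arm(
  plan=[
    {"jaw":-0.4,"slide":[0,0,0.001],"dr":[0,0,0]},
    {"jaw":-0.4,"slide":[0,0,0.001],"dr":[0,0,0]},
    {"jaw":-0.4,"slide":[0,0,0.001],"dr":[0,0,0]},
  ],
)

```text
time: 15.47
tcp_pos: [0.5439, -0.0784, 0.0347]
ee_rot: [3.141, -0.077, 0.0]
force: [-0.7, -0.1, -2.4]
grip_width: 0.371
gripper_force: 30.0
```

Request:
jog_arm(
  plan=[
    {"jaw":-0.4,"slide":[0,0,0.001],"dr":[0,0,0]},
    {"jaw":-0.4,"slide":[0,0,0.001],"dr":[0,0,0]},
    {"jaw":-0.4,"slide":[0,0,0.001],"dr":[0,0,0]},
  ],
)

```text
time: 15.72
tcp_pos: [0.544, -0.0784, 0.0346]
ee_rot: [3.141, -0.077, 0.0]
force: [-3.8, 1.6, 4.6]
grip_width: 0.37
gripper_force: 30.0
```

Request:
jog_arm(
  plan=[
    {"jaw":-0.4,"slide":[0,0,0.001],"dr":[0,0,0]},
    {"jaw":-0.4,"slide":[0,0,0.001],"dr":[0,0,0]},
    {"jaw":-0.4,"slide":[0,0,0.001],"dr":[0,0,0]},
  ],
)

```text
time: 15.97
tcp_pos: [0.544, -0.0784, 0.0346]
ee_rot: [3.141, -0.077, 0.0]
force: [-5.3, 0.8, 9.1]
grip_width: 0.37
gripper_force: 30.0
```

The sleeve has seated at exactly the expected height. Releasing and lifting straight up.

Request:
jog_arm(
  plan=[
    {"jaw":-0.2,"slide":[0,0,-0.001],"dr":[0,0,0]},
    {"jaw":0.0,"slide":[0,0,-0.001],"dr":[0,0,0]},
    {"jaw":0.3,"slide":[0,0,-0.001],"dr":[0,0,0]},
    {"jaw":0.3,"slide":[0,0,-0.001],"dr":[0,0,0]},
    {"jaw":0.3,"slide":[0,0,-0.001],"dr":[0,0,0]},
    {"jaw":0.3,"slide":[0,0,-0.001],"dr":[0,0,0]},
    {"jaw":0.3,"slide":[0,0,-0.001],"dr":[0,0,0]},
  ],
)

```text
time: 16.55
tcp_pos: [0.5438, -0.0783, 0.034]
ee_rot: [-3.141, 0.077, 0.0]
force: [-0.4, 0.2, -0.4]
grip_width: 0.649
gripper_force: 0.0
```

Request:
jog_arm(
  plan=[
    {"jaw":0.3,"slide":[0,0,-0.02],"dr":[0,0,0]},
    {"jaw":0.3,"slide":[0,0,-0.06],"dr":[0,0,0]},
    {"jaw":0.3,"slide":[0,0,-0.12],"dr":[0,0,0]},
    {"jaw":0.3,"slide":[0,0,-0.18],"dr":[0,0,0]},
    {"jaw":0.3,"slide":[0,-0.08,-0.24],"dr":[0,0,0]},
    {"jaw":0.3,"slide":[0,-0.16,-0.3],"dr":[0,0,0]},
    {"jaw":0.3,"slide":[0,-0.24,-0.3],"dr":[0,0,0]},
    {"jaw":0.3,"slide":[0,-0.32,-0.3],"dr":[0,0,0]},
    {"jaw":0.3,"slide":[0,-0.4,-0.3],"dr":[0,0,0]},
    {"jaw":0.3,"slide":[0,-0.4,-0.3],"dr":[0,0,0]},
    {"jaw":0.3,"slide":[0,-0.4,-0.3],"dr":[0,0,0]},
  ],
)

```text
time: 17.47
tcp_pos: [0.5535, 0.1245, 0.185]
ee_rot: [-3.14, 0.07, -0.001]
force: [0.3, -0.8, -0.0]
grip_width: 0.65
gripper_force: 0.0
```

```bash
python3 - <<'E'
from meas import *
c=cap('top','t5.png'); cap('scene','s5.png')
i=cv2.imread('pics/t5.png'); j=cv2.imread('pics/s5.png')
o=np.zeros((600,800,3),np.uint8)
o[:,:400]=cv2.resize(i[140:245,305:375],(400,600),interpolation=cv2.INTER_CUBIC)
o[:300,400:]=cv2.resize(j[190:290,120:253],(400,300),interpolation=cv2.INTER_CUBIC)
o[300:,400:]=cv2.resize(j[90:384,120:512],(400,300)); cv2.imwrite('pics/chk5.png',o)
m=masks(c); print('bar',rectw(c,cv2.convexHull(big(m['steel'],np.array([315,187]))),.026)); print(env.get_state()['force'],env.get_state()['tcp_pos'])
E
```

```text
bar (array([492.1, -75.8]), array([31.9, 81. ]), -1.38)
[-0.10899331 -0.08301213 -0.25143367] [0.55354937 0.12117075 0.18442566]
```

View pics/chk5.png

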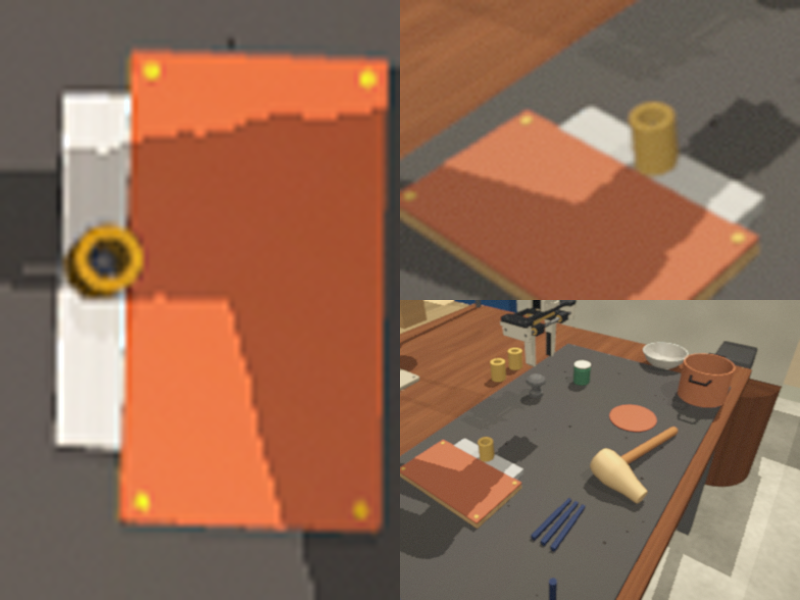

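The view shows the sleeve seated upright around the spigot (rim at (106,260), dark spigot in the bore). The bar is flush at both ends, (131,95) and (121,447), and the arm is clear. Handing in.

```bash
python3 -c "
from workcell import env
print(env.finish_job())"
```

```text
the job is handed in; nothing more can be done
None
```

The guide bar is flush against the board's edge with the smallest brass sleeve fully down on its spigot. I handed the job in at about 17.5 s with the arm clear; the hand-in call gave no verdict, so this rests on my last camera check.

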